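# Unlatch the test-kit case and hold its lid open

## Task

The dark test-kit case on the worktop is closed and latched. Slide the latch on its front all the way to the left to free the lid, then lift the lid by its round orange pull and hold it open at 60 degrees from shut, so that someone can read the colour chart inside it. The lid falls shut by itself, so finish with the gripper still holding it steady there; never swing it past upright, and leave the bottles, the jar and the lemon beside the case where they stand.

Things in the scene. Friction and masses are not known exactly. Their poses are not given: they have to be found in the camera images.
- test_case: Dark grey plastic kit case, 203 x 276 mm in plan and 85 mm high with the lid shut, fixed to the worktop (it does not slide). Origin: centre of its underside on the worktop. x points from its front to its hinge side (away from the robot at yaw 0), y to its left, z up. The lid is the part above 58 mm; the front face lies at x = -97 mm and the pull and the latch stand out from it.
- test_case_lid (a joint): Opening angle of the lid in rad: 0 shut, grows as the front edge is lifted, 1.047 is 60 degrees, stop at 1.78. The hinge lies along the case's y at x = +98 mm, z = 58 mm in the case frame. About 0.25 kg; the hinge has almost no friction, so below about 75 degrees the lid falls shut when let go. Lifting it at the pull takes about 1.5 N.
- latch (a joint): Travel of the sliding latch in m along the case's +y (to the left): it starts near 0 (latched), 0.03 is fully open (end stop). While it is below about 0.014 its steel tooth lies over a keeper lug on the lid and the lid cannot rise. It slides with about 1.5 N of friction and stays where it is left.
- latch_grip (a point): Centre of the latch's orange upright grip, 12 x 12 mm in plan, from 37 to 67 mm above the worktop (this point at 56 mm); moves with the latch. In the case frame: x = -132 mm (35 mm before the front face), y = +96 mm when latched. The latch's steel tooth and arm (up to 78 mm high) begin 9 mm to the right of the grip and reach forward to x = -115 mm.
- pull (a point): Centre of the round orange pull at the middle of the lid's front edge: a disc 24 mm across, 12 mm thick (grip it across this), its axis along the case's y, on a stalk 10 mm wide and 12 mm high. In the case frame, lid shut: x = -130, y = 0, z = 70 mm. It turns with the lid (radius 228 mm about the hinge), so it swivels between the finger pads of a gripper that stays pointing down.
- lid_hinge (a point): Point on the hinge axis at the middle of the lid; it does not move as the lid turns.
- blue_bottle: White bottle with a blue cap, 60 mm in diameter, 114 mm high, standing left of the case; leave it alone. Origin: centre of its base.
- red_bottle: White bottle with a red cap, 60 mm in diameter, 114 mm high, standing left of the case farther back; leave it alone. Origin: centre of its base.
- jar: Spice jar with a red cap, 45 mm in diameter, 108 mm high, standing right of the case on the draining area, which lies 5 mm lower; leave it alone. Origin: centre of its base.
- lemon_1: Yellow lemon, 78 x 55 x 56 mm, lying right of the case near its front, on the same lower area; leave it alone. Origin: centre of its underside.

How it is judged:
On the way:
1. the latch is slid fully to the left while the lid is still shut (value of joint latch above 0.025 m and value of joint test_case_lid below 0.06 rad), for 0.1 s.
At the end, for the whole second after the job is handed in: The lid stands open at 60 degrees, give or take 7, and is still (under 0.05 rad/s), held there by the gripper's fingers (they press on the lid or its pull with more than 0.4 N); the latch is at least 25 mm along its 30 mm travel; bottles, jar and lemon are within 30 mm of where they stood (value of joint test_case_lid between 0.925 and 1.169 rad and velocity of joint test_case_lid between -0.05 and 0.05 rad/s and value of joint latch above 0.025 m and contact force between the fingers and test_case_lid above 0.4 N and distance of each of blue_bottle, red_bottle, jar, lemon_1 from where it was at the start of the episode below 0.03 m); the arm keeps its last pose, push and grip.
It fails at once if the blue-capped bottle was shifted by more than 30 mm or tipped (distance of blue_bottle from where it was at the start of the episode above 0.03 m or angle between blue_bottle's own z axis and vertical above 0.35 rad).
It fails at once if the red-capped bottle was shifted by more than 30 mm or tipped (distance of red_bottle from where it was at the start of the episode above 0.03 m or angle between red_bottle's own z axis and vertical above 0.35 rad).
It fails at once if the spice jar was shifted by more than 30 mm or tipped (distance of jar from where it was at the start of the episode above 0.03 m or angle between jar's own z axis and vertical above 0.35 rad).
It fails at once if the lemon was shifted by more than 30 mm (distance of lemon_1 from where it was at the start of the episode above 0.03 m).
It fails at once if the lid was swung up past upright (more than 90 degrees open) (value of joint test_case_lid above 1.571 rad).
It also fails if it takes over 48 s, if anything falls off the work surface, if the arm or the gripper's body presses on something with over 40 N, if the wrist force passes 120 N, or if a joint passes its speed limit or range.

## Robot

A 6-joint arm with a two-finger parallel gripper is mounted at the origin on a cart in front of the work surface, level with it; the furniture and walls round the work are solid. World frame = base frame: x ahead of the robot, y to its left, z up, the work surface at z = 0. Lengths are in m, angles in rad, forces in N, time in s.
With the tool pointing down it reaches from about 0.3 to 0.775 m from the base axis. Payload 14.6 kg.
Tool frame: the origin (TCP) lies at the very end of the fingers, on their centre line; the grasp point (between the pads) lies 19 mm behind it; z points along the fingers, y is the line along which they close (so a half turn about z gives the same grasp; the last joint's range is limited). The gripper opens to 94 mm and grips with 3 to 60 N. Pads are 16 mm wide; open, the fingers measure 119 mm over their backs; the gripper's body (75 mm by 177 mm) begins 78 mm behind the grasp point.
Start: joints at [1.059, 0.3, 1.521, -0, 1.321, -0.067], TCP at [0.237, 0.496, 0.205] pointing down, gripper open.
Joint ranges: [-3.03, 3.03], [-0.79, 2.21], [0.23, 2.52], [-1.04, 4.18], [0, 3.07], [-2.55, 2.55]. Speed limits (rad/s): [2.22, 2.22, 2.57, 3.14, 3.14, 3.14].

## Interface

Orientations are given as [roll, pitch, yaw] about the fixed x, y, z axes, in that order (R = Rz(yaw) Ry(pitch) Rx(roll)).
In Python, from station import status, vision, order, silhouettes gives the robot as it stands. The module is installed in compiled form; this text tells all that it offers.
- The arm moves only by the shell command python3 -m pendant 'ROWS' [FORCE]. ROWS is JSON, one flat list of numbers, 7 for each row, row after row: the shift along the tool's x, y, z in units of 500 mm (1.0 is 500 mm), then the turn, a rotation vector about the tool's x, y, z in units of 90 degrees (1.0 is 90 degrees), then the opening, from -1 (shut) to 1 (fully open). A call has 1 to 12 rows; each row is the pose to reach, as a shift and turn from the pose commanded when the call began, along the tool's axes at that moment; what a row does not reach only later rows make up. A row lasts 1/10 s, in which the tool goes at most 50 mm and 8.59 degrees, less where a joint would pass 70% of its speed; a pose out of reach is approached as far as the arm can. A call with a number of a shift or a turn outside -1 to 1 is refused whole. A call with a gripper value outside its range is refused whole. The fingers move at their own pace and stop on an object; FORCE is the grip in N (left out, the last holds). Time passes only in rows, so rows that repeat a pose let the fingers close. It gives the time, the measured TCP pose, the force, the opening and the grip force at its end, in the units of the state.
- status.get_obs(): the state, without advancing time (a new reading comes with each control period).
- vision.camera(name): name is "side" or "top" or "wrist"; returns a dict with "pixels" (480x640x3 uint8, red, green, blue), "K" (3x3 intrinsics, pixels), "k1" (the pictures are not rectified: a ray, as slopes to the right and down, at radius r is drawn at 1 + k1 r^2 times it, then the intrinsics apply), "R" (3x3) and "t" (3): a world point X has camera coordinates R X + t. Camera axes: x right, y down, z forward; pixel columns grow to the right and rows downward; lengths in m; the calibration is good to about 2 mm. A picture is of the moment at which its call begins. There is no depth.
- order.hand_in(): hands the job in; it is judged then, once.
Trained networks look in a picture, given as the dict that the camera call returned (one of the last four; its "shot" number tells which), for a name from the list of things; names that differ only in an ending like _2 or _b are one class to them, and where a whole thing is asked for, a point or a joint stands for the part that bears it (a point fixed in the world has none). Each returns a list of dicts, best first, with "score" (0 to 1); they miss things now and then, are a little off and sometimes report something else, mostly with a low value. They report only what shows in the picture. A call takes as long as a camera call.
- silhouettes(target, picture): "region" (480x640 bool, what is visible of it) and "extent" ([left, top, right, bottom] in pixels, round what is visible of it).
The state is a dict: "time_s": time; "qpos": joint angles; "joint_vel": joint speeds; "tau": joint torques, N m; "ee_pos": TCP position; "eef_rot": TCP orientation; "force": force on the tool from outside, world axes, zero at the start; "moment": the same for the moment, N m; "grip_width": finger opening in m; "grip_force": force on a finger pad.
Only numpy, scipy, OpenCV 4.12 (cv2) and the standard library are available. Lean on these libraries where they do the work, as an engineer would, in place of code of your own. Each camera call takes 0.05 s, during which the arm holds its last target. There are 200 camera calls.

## Working session

There is one attempt and no reset: what is moved stays moved. The work goes in short steps, Python scripts to look and compute and a shell command to move; the robot and the scene stay as the last step left them, time stands still between calls to the robot, and variables do not carry over. Pictures are saved under pics/ and viewed, at most 10 in all, crops included, and the job is handed in when it is done.

```bash
mkdir -p pics; ls; cat > h.py <<'E'
import numpy as np, cv2
from station import status, vision, order, silhouettes
from scipy.spatial.transform import Rotation as Ro
def proj(p,X):
    c=np.asarray(X)@np.array(p["R"]).T+np.array(p["t"]); s=c[...,:2]/c[...,2:]
    s=s*(1+p["k1"]*(s**2).sum(-1,keepdims=True)); K=np.array(p["K"])
    return s*[K[0,0],K[1,1]]+[K[0,2],K[1,2]]
def save(p,n,crop=None,sc=1):
    im=p["pixels"][...,::-1]
    if crop: im=im[crop[1]:crop[3],crop[0]:crop[2]]
    cv2.imwrite("pics/"+n,cv2.resize(im,None,fx=sc,fy=sc))
def sil(n,p):
    r=silhouettes(n,p); 
    return [(round(d["score"],2),[int(v) for v in d["extent"]],[round(v,1) for v in np.argwhere(d["region"]).mean(0)[::-1]]) for d in r[:2]]
E
python3 - <<'E'
from h import *
o=status.get_obs(); print(o["time_s"],o["ee_pos"],o["eef_rot"],o["grip_width"])
P={}
for c in ("side","top"):
    p=vision.camera(c); P[c]=p; save(p,c+"0.png")
    print(c,p["K"],p["k1"],np.array(p["R"]).round(3).tolist(),np.array(p["t"]).round(3))
    for n in ("test_case","latch_grip","pull","blue_bottle","red_bottle","jar","lemon_1"): print(n,sil(n,p))
E
```

```text
pics
0.0 [0.23653215 0.496245   0.20487188] [-3.14041039e+00 -6.70617781e-05  2.69681205e+00] 0.0942435430985188
side [[548.14277273   0.         322.64933401]
 [  0.         548.14277273 235.83622967]
 [  0.           0.           1.        ]] -0.006923147999135215 [[0.826, -0.563, -0.021], [-0.343, -0.473, -0.811], [0.447, 0.678, -0.584]] [-0.472  0.316  0.946]
test_case [(0.77, [250, 192, 398, 300], [np.float64(327.7), np.float64(242.9)]), (0.27, [239, 171, 268, 213], [np.float64(253.3), np.float64(192.9)])]
latch_grip [(0.8, [253, 235, 276, 253], [np.float64(264.2), np.float64(243.5)])]
pull []
blue_bottle [(0.95, [240, 171, 265, 211], [np.float64(253.2), np.float64(193.0)])]
red_bottle [(0.89, [271, 161, 295, 206], [np.float64(283.3), np.float64(185.0)])]
jar [(0.93, [378, 296, 403, 354], [np.float64(387.4), np.float64(323.3)]), (0.3, [253, 235, 275, 252], [np.float64(264.3), np.float64(243.8)])]
lemon_1 [(0.6, [360, 346, 395, 381], [np.float64(375.7), np.float64(363.0)])]
top [[456.3193042    0.         316.30156198]
 [  0.         456.3193042  239.26362551]
 [  0.           0.           1.        ]] 0.019539564529879542 [[-0.029, -1.0, -0.009], [-0.992, 0.03, -0.12], [0.121, 0.005, -0.993]] [0.09  0.593 0.888]
test_case [(0.55, [230, 151, 378, 292], [np.float64(303.7), np.float64(214.8)])]
latch_grip [(0.74, [262, 266, 288, 292], [np.float64(271.7), np.float64(277.3)])]
pull [(0.88, [231, 153, 380, 282], [np.float64(304.5), np.float64(213.3)])]
blue_bottle [(0.78, [143, 222, 192, 253], [np.float64(166.5), np.float64(238.1)])]
red_bottle [(0.75, [152, 177, 197, 215], [np.float64(174.3), np.float64(197.3)])]
jar [(0.59, [437, 226, 471, 254], [np.float64(455.3), np.float64(240.2)]), (0.43, [260, 271, 289, 292], [np.float64(272.2), np.float64(276.9)])]
lemon_1 [(0.81, [460, 252, 488, 290], [np.float64(473.5), np.float64(271.1)]), (0.44, [227, 151, 381, 284], [np.float64(304.6), np.float64(213.6)])]
```

View pics/side0.png

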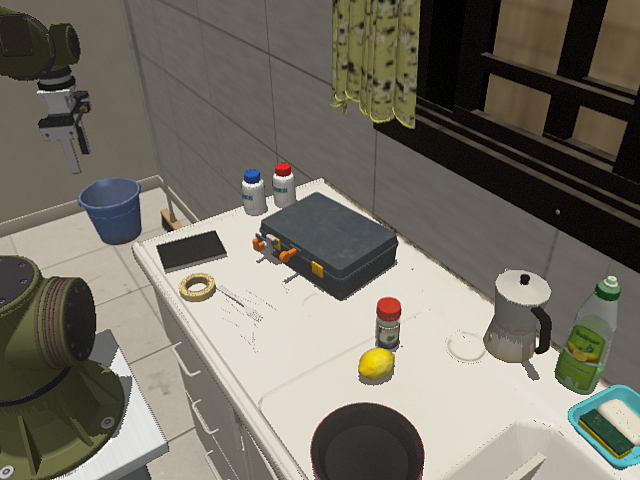

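View pics/top0.png

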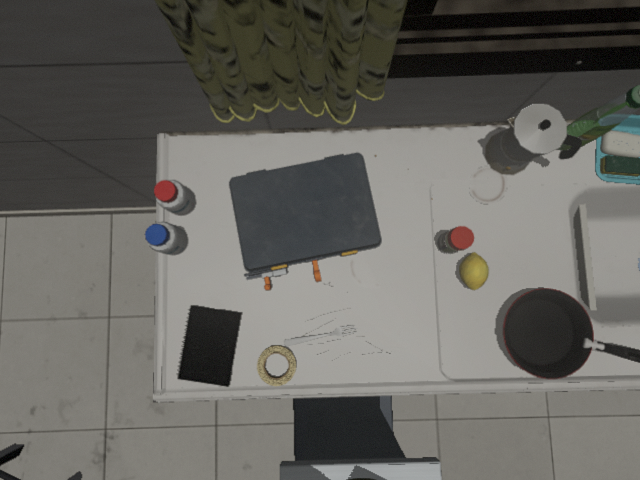

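The side view shows the closed case, with the latch grip near (259,243) and the pull near (288,256). In the top view the grip is near (267,283), the pull near (317,271), and the lid's corners near (230,178), (361,153), (380,246) and (245,271). I'll segment the orange parts, triangulate them, and fit the case pose.

```bash
cat >> h.py <<'E'
def tri(ps,uvs):
    from scipy.optimize import least_squares
    f=lambda X: np.concatenate([proj(p,X)-u for p,u in zip(ps,uvs)])
    r=least_squares(f,[0.5,0,0.05]); return r.x, np.abs(r.fun).max()
def orange(p,box):
    hsv=cv2.cvtColor(p["pixels"],cv2.COLOR_RGB2HSV)
    m=cv2.inRange(hsv,(4,150,110),(24,255,255)); z=np.zeros_like(m); l,t,r,b=box; z[t:b,l:r]=m[t:b,l:r]
    n,lab,st,ce=cv2.connectedComponentsWithStats(z)
    return [(st[i].tolist(),ce[i].round(1).tolist()) for i in range(1,n) if st[i][4]>12]
E
python3 - <<'E'
from h import *
s=vision.camera("side"); t=vision.camera("top")
print(orange(s,(240,220,340,290))); print(orange(t,(230,240,400,300)))
save(s,"sc.png",(235,180,405,305),4.5); save(t,"tc.png",(220,145,390,295),4)
b=[[.25,.25]]
for n,us,ut,z in (("blue",(252,176),(156,234),.114),("jar",(388.5,303),(459.5,238),.1),("lemon",(376,363),(473.5,271),.02)):
    print(n,tri([s,t],[np.array(us),np.array(ut)]))
# case fit to lid top corners
from scipy.optimize import least_squares
C=np.array([[.1,.138,.085],[.1,-.138,.085],[-.1,-.138,.085],[-.1,.138,.085],[-.130,0,.070],[-.132,.096,.060]])
uv=np.array([[230,178],[361,153],[380,246],[245,271],[317,271],[267,283]],float)
W=lambda q:(C@Ro.from_euler("z",q[2]).as_matrix().T)+[q[0],q[1],0]
r=least_squares(lambda q:(proj(t,W(q))-uv).ravel(),[.6,0,0],loss="soft_l1"); print(r.x,r.fun.round(1))
print(W(r.x).round(3).tolist(), proj(s,W(r.x)).round(0).tolist())
E
```

```text
[([274, 237, 6, 13, 35], [277.6, 243.4]), ([253, 239, 11, 12, 93], [257.9, 244.6]), ([279, 248, 17, 14, 135], [286.5, 254.5]), ([312, 261, 11, 16, 115], [317.0, 268.7])]
[([346, 251, 11, 3, 15], [351.3, 252.1]), ([313, 260, 7, 21, 82], [315.9, 270.5]), ([272, 265, 15, 5, 30], [278.9, 266.7]), ([265, 277, 5, 13, 52], [266.9, 283.2])]
blue (array([0.60684048, 0.37301309, 0.1041623 ]), np.float64(0.5265591344268614))
jar (array([ 0.58417156, -0.19682904,  0.10266469]), np.float64(1.3729749516748484))
lemon (array([ 0.52322   , -0.24384947,  0.0235389 ]), np.float64(0.21457761105466489))
[0.65164131 0.09420012 0.14890124] [-4.2 -7.4  3.5 -7.   4.3 -0.3 -3.1  0.4 -0.9  3.4  0.9  1.3]
[[0.73, 0.246, 0.085], [0.771, -0.027, 0.085], [0.573, -0.057, 0.085], [0.532, 0.216, 0.085], [0.523, 0.075, 0.07], [0.507, 0.17, 0.06]] [[319.0, 188.0], [403.0, 234.0], [338.0, 274.0], [256.0, 219.0], [284.0, 256.0], [257.0, 241.0]]
```

View pics/tc.png

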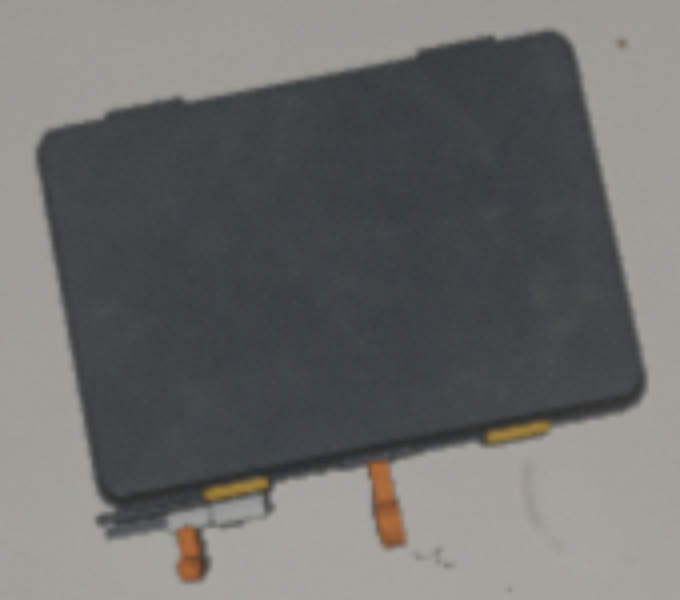

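View pics/sc.png

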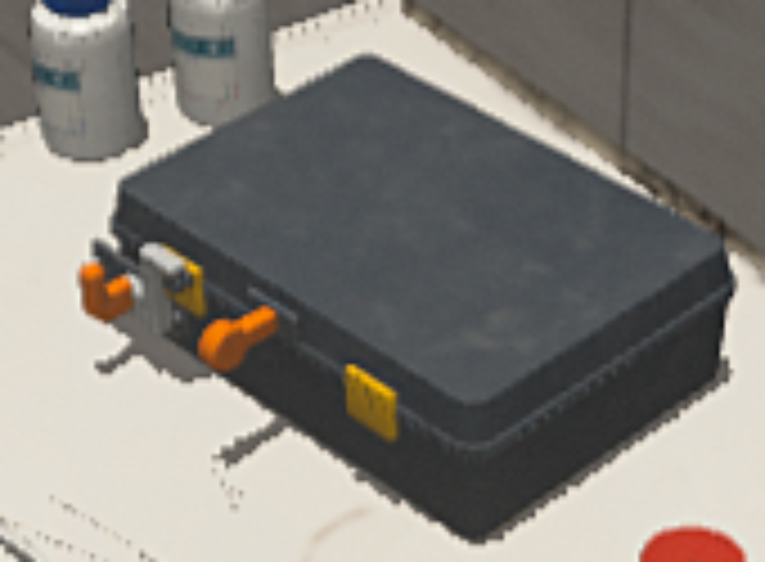

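The crops show the lid top with chamfered, rounded edges. The pull disc's centre is at about top (317.5,276) and side (284,256). The grip post's top is at about top (268,287) and side (255,239). I'll refit with the lid top size left free.

```bash
python3 - <<'E'
from h import *
from scipy.optimize import least_squares
s=vision.camera("side"); t=vision.camera("top")
pt,ps=np.array([317.5,276]),np.array([284.1,256]); gt,gs=np.array([267.8,287]),np.array([255.3,239.5])
print(tri([s,t],[ps,pt]),tri([s,t],[gs,gt]))
uvT=np.array([[229,178],[365,151],[383,245],[246,272]],float) # virtual (unrounded) corners
o=np.array([235,180]); uvS=np.array([[368,47],[728,240],[478,408],[118,182]])/4.5+o
def pts(q):
    a,b,f=q[3:6]
    C=np.array([[b,a,.085],[b,-a,.085],[-f,-a,.085],[-f,a,.085],[-.130,0,.070],[-.132,.096,.067]])
    return C@Ro.from_euler("z",q[2]).as_matrix().T+[q[0],q[1],0]
def fun(q):
    P=pts(q); return np.concatenate([proj(t,P)-np.vstack([uvT,pt,gt]),proj(s,P)-np.vstack([uvS,ps,gs])]).ravel()
r=least_squares(fun,[.62,.09,.15,.13,.09,.09],loss="soft_l1"); print(r.x.round(4)); print(r.fun.reshape(-1,2).round(1).tolist()); print(pts(r.x)[4:].round(4).tolist())
E
```

```text
(array([0.52037101, 0.07194434, 0.07305445]), np.float64(0.42511417754644754)) (array([0.50204402, 0.16867574, 0.067917  ]), np.float64(0.3381153964773205))
[0.6485 0.0931 0.1637 0.1332 0.091  0.0947]
[[-0.0, -0.8], [-2.3, 0.5], [-0.5, -1.0], [-0.6, -1.3], [0.2, -0.2], [1.4, -0.6], [-0.7, 0.6], [1.0, 1.1], [-2.4, 1.5], [-3.4, 0.2], [-0.4, 1.2], [0.4, 0.8]]
[[0.5202, 0.0719, 0.07], [0.5026, 0.1663, 0.067]]
```

```bash
cat >> h.py <<'E'
Q=[.6485,.0931,.1637]
def cw(c,q=None):  # case -> world
    q=q or Q; return Ro.from_euler("z",q[2]).apply(c)+[q[0],q[1],0]
def plan(targets,yaw=None):
    o=status.get_obs(); R0=Ro.from_euler("xyz",o["eef_rot"]); Rt=Ro.from_euler("xyz",[np.pi,0,np.pi+(Q[2] if yaw is None else yaw)])
    for X in targets:
        d=R0.inv().apply(np.array(X)-o["ee_pos"])/.5; w=(R0.inv()*Rt).as_rotvec()/(np.pi/2)
        print(d.round(4).tolist(),w.round(4).tolist())
E
python3 - <<'E'
from h import *
plan([cw([-.14,.06,.17])])
E
```

```text
[-0.7923, -0.4355, 0.0709] [0.0, 0.0, -0.3874]
```

```bash
python3 -m pendant '[-0.08,-0.044,0.007,0,0,-0.04,0.2, -0.16,-0.088,0.014,0,0,-0.08,0.2, -0.24,-0.132,0.021,0,0,-0.12,0.2, -0.32,-0.176,0.028,0,0,-0.16,0.2, -0.4,-0.22,0.035,0,0,-0.2,0.2, -0.48,-0.264,0.042,0,0,-0.24,0.2, -0.56,-0.308,0.049,0,0,-0.28,0.2, -0.64,-0.352,0.056,0,0,-0.32,0.2, -0.72,-0.396,0.063,0,0,-0.36,0.2, -0.792,-0.4355,0.071,0,0,-0.387,0.2, -0.792,-0.4355,0.071,0,0,-0.387,0.2, -0.792,-0.4355,0.071,0,0,-0.387,0.2]' 15
python3 - <<'E'
from h import *
p=vision.camera("wrist"); save(p,"w1.png"); print(np.array(p["R"]).round(3).tolist(),-np.array(p["R"]).T@p["t"])
for n in ("latch_grip","pull"): print(n,sil(n,p))
print(orange(p,(0,0,640,480)))
for n,c in (("pull",[-.13,0,.07]),("grip top",[-.132,.096,.067]),("lid FR",[-.097,-.138,.058])): print(n,proj(p,cw(c)))
E
```

```text
time_s: 2.2
ee_pos: [0.5004, 0.1291, 0.1697]
eef_rot: [3.141, -0.001, -2.981]
force: [-0.2, 0.2, 0.4]
grip_width: 0.0563
grip_force: 0.0
[[-0.16, 0.987, -0.0], [0.952, 0.155, 0.265], [0.262, 0.043, -0.964]] [0.42455728 0.11586148 0.34819717]
latch_grip [(0.87, [319, 228, 377, 285], [np.float64(354.0), np.float64(261.8)]), (0.25, [80, 238, 416, 458], [np.float64(272.3), np.float64(354.3)])]
pull [(0.68, [80, 236, 413, 459], [np.float64(272.3), np.float64(354.5)])]
[([368, 239, 11, 11, 97], [372.7, 243.6]), ([236, 240, 13, 23, 248], [242.2, 250.7]), ([366, 251, 9, 12, 85], [369.4, 256.0]), ([240, 266, 10, 11, 99], [244.5, 270.6]), ([142, 280, 41, 12, 377], [162.4, 285.7]), ([318, 285, 33, 3, 91], [333.2, 286.0])]
pull [244.93067676 250.70165216]
grip top [368.11995909 246.82136937]
lid FR [ 85.96230939 284.27525396]
```

View pics/w1.png

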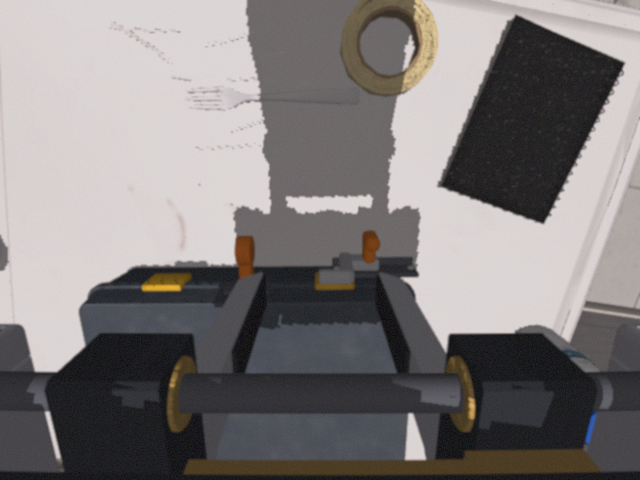

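The wrist view shows the pull disc at about (242,248) and the grip post at about (372,241), between the fingers. The model predicts (245,251) and (368,247), so it is a few mm off. I'll hover over the grip and measure from a second wrist position.

```bash
python3 - <<'E'
from h import *
plan([cw([-.134,.098,.11])])
E
```

```text
[-0.0129, 0.0738, 0.1204] [0.0001, 0.0002, 0.0002]
```

```bash
python3 -m pendant '[-0.006,0.037,0.06,0,0,0,0.2, -0.013,0.074,0.12,0,0,0,0.2, -0.013,0.074,0.12,0,0,0,0.2, -0.013,0.074,0.12,0,0,0,0.2]'
python3 - <<'E'
from h import *
p=vision.camera("wrist"); save(p,"w2.png",(160,130,480,330),2.5)
print(orange(p,(0,0,640,480))); print(-np.array(p["R"]).T@p["t"],p["K"][0][0])
for n,c in (("pull",[-.13,0,.07]),("grip top",[-.132,.096,.067])): print(n,proj(p,cw(c)))
np.savez("w2.npz",R=p["R"],t=p["t"],K=p["K"],k1=p["k1"])
E
```

```text
time_s: 2.75
ee_pos: [0.5005, 0.1677, 0.1105]
eef_rot: [-3.141, -0.0, -2.977]
force: [-0.2, -0.4, 0.7]
grip_width: 0.0564
grip_force: 0.0
[([149, 251, 27, 66, 1180], [162.2, 283.1]), ([317, 253, 17, 29, 393], [325.0, 266.5]), ([41, 298, 58, 20, 808], [70.3, 308.8]), ([264, 310, 38, 6, 157], [283.4, 313.4])]
[0.42461396 0.1542298  0.28894057] 375.3724894507784
pull [164.80963484 268.99249029]
grip top [319.15683863 264.65207679]
```

View pics/w2.png

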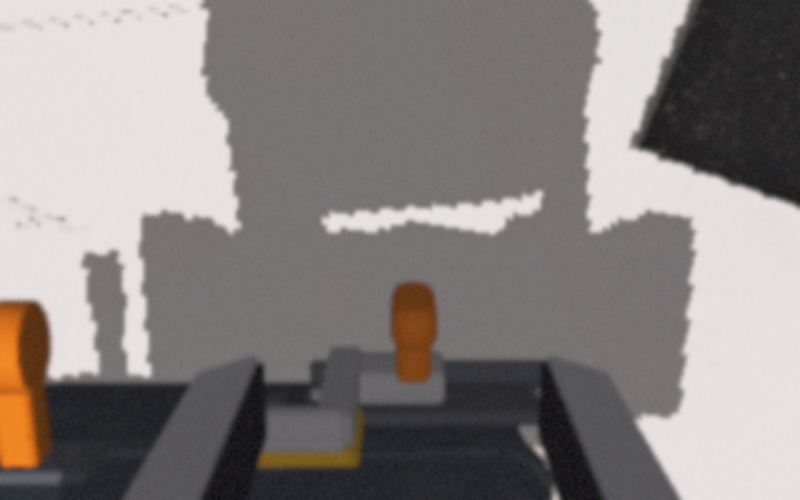

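The crop shows the grip post at pixel x of about 325 in the full picture, between the fingers, 3–4 mm left of their centre and slightly nearer the robot than modelled. The pads will centre on it. I'll go down at case (-0.135, 0.100), close, and slide left.

```bash
python3 - <<'E'
from h import *
plan([cw([-.135,.101,.040])])
E
```

```text
[0.0035, 0.0074, 0.1425] [0.0, 0.0009, 0.0003]
```

```bash
python3 -m pendant '[0.003,0.0075,0.03,0,0,0,0.2, 0.003,0.0075,0.07,0,0,0,0.2, 0.003,0.0075,0.11,0,0,0,0.2, 0.003,0.0075,0.142,0,0,0,0.2, 0.003,0.0075,0.142,0,0,0,-1, 0.003,0.0075,0.142,0,0,0,-1, 0.003,0.0075,0.142,0,0,0,-1, 0.003,0.0075,0.142,0,0,0,-1, 0.003,0.0075,0.142,0,0,0,-1]' 15
```

```text
time_s: 3.7
ee_pos: [0.499, 0.1706, 0.0396]
eef_rot: [3.142, 0.001, -2.979]
force: [0.9, -0.5, 0.3]
grip_width: 0.0197
grip_force: 0.0
```

```bash
python3 -m pendant '[0,0,0,0,0,0,-1, 0,0,0,0,0,0,-1, 0,0,0,0,0,0,-1]'
```

```text
time_s: 4.0
ee_pos: [0.4988, 0.1706, 0.0392]
eef_rot: [3.142, 0.0, -2.978]
force: [-0.6, -0.3, 3.4]
grip_width: 0.012
grip_force: 15.0
```

```bash
python3 -m pendant '[0,0.01,0,0,0,0,-1, 0,0.02,0,0,0,0,-1, 0,0.03,0,0,0,0,-1, 0,0.04,0,0,0,0,-1, 0,0.05,0,0,0,0,-1, 0,0.058,0,0,0,0,-1, 0,0.058,0,0,0,0,-1]'
```

```text
time_s: 4.7
ee_pos: [0.4943, 0.1969, 0.039]
eef_rot: [-3.137, -0.001, -2.978]
force: [1.4, -25.9, 8.5]
grip_width: 0.0119
grip_force: 15.0
```

The force rose to 26 N after 27 mm of travel, so the latch is at its left end stop. Release and rise.

```bash
python3 -m pendant '[0,0,0,0,0,0,-1, 0,-0.004,0,0,0,0,0.1, 0,-0.004,0,0,0,0,0.1, 0,-0.004,0,0,0,0,0.1, 0,-0.004,0,0,0,0,0.1, 0,-0.004,-0.03,0,0,0,0.1, 0,-0.004,-0.09,0,0,0,0.1, 0,-0.004,-0.15,0,0,0,0.1, 0,-0.004,-0.15,0,0,0,0.1, 0,-0.004,-0.15,0,0,0,0.1]'
python3 - <<'E'
from h import *
plan([cw([-.130,0.03,.118]),cw([-.130,-.001,.118])])
E
```

```text
time_s: 5.7
ee_pos: [0.4944, 0.1974, 0.114]
eef_rot: [3.141, 0.001, -2.978]
force: [-0.3, 0.5, -0.1]
grip_width: 0.0516
grip_force: 0.0
[-0.0102, -0.1961, -0.008] [0.0001, 0.0005, -0.0002]
[-0.0103, -0.2581, -0.008] [0.0001, 0.0005, -0.0002]
```

```bash
python3 -m pendant '[-0.002,-0.06,-0.008,0,0,0,0.1, -0.005,-0.13,-0.008,0,0,0,0.1, -0.008,-0.2,-0.008,0,0,0,0.1, -0.01,-0.258,-0.008,0,0,0,0.1, -0.01,-0.258,-0.008,0,0,0,0.1, -0.01,-0.258,-0.008,0,0,0,0.1]'
python3 - <<'E'
from h import *
p=vision.camera("wrist"); save(p,"w3.png",(200,200,520,360),2.5)
print(orange(p,(0,0,640,480)))
for n,c in (("pull",[-.13,0,.07]),("grip top 30",[-.132,.126,.067])): print(n,proj(p,cw(c)))
E
```

```text
time_s: 6.3
ee_pos: [0.5198, 0.0707, 0.1168]
eef_rot: [3.141, -0.002, -2.98]
force: [-0.5, 0.2, -0.9]
grip_width: 0.052
grip_force: 0.0
[([494, 244, 30, 30, 470], [507.8, 258.0]), ([315, 250, 18, 24, 337], [323.2, 261.3]), ([318, 280, 12, 27, 308], [323.5, 293.2]), ([205, 303, 24, 5, 57], [217.9, 304.9]), ([413, 302, 36, 4, 106], [429.0, 303.4]), ([456, 416, 6, 6, 14], [458.1, 418.2])]
pull [323.75718122 261.24742541]
grip top 30 [519.35241025 256.32965759]
```

View pics/w3.png

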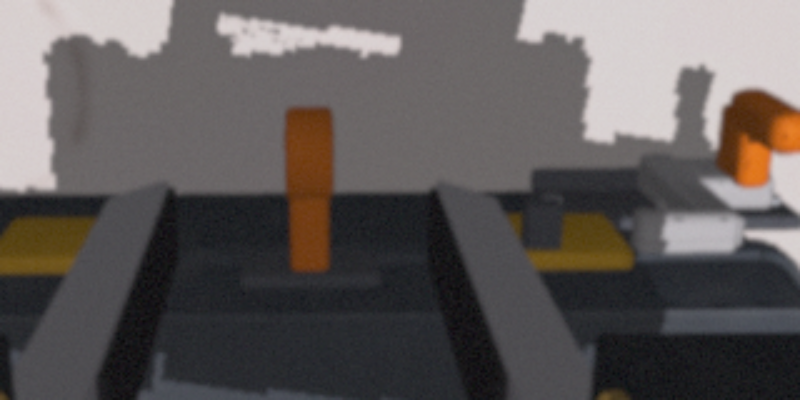

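The keeper lug (crop 545,220) is now clear of the latch tooth, which has moved left to about (690,230). The pull sits at (323,261), matching the model and centred between the fingers. Descend and grip.

```bash
python3 -m pendant '[0,0.001,0.04,0,0,0,0.1, 0,0.001,0.08,0,0,0,0.1, 0,0.001,0.12,0,0,0,0.1, 0,0.001,0.131,0,0,0,0.1, 0,0.001,0.131,0,0,0,-1, 0,0.001,0.131,0,0,0,-1, 0,0.001,0.131,0,0,0,-1, 0,0.001,0.131,0,0,0,-1, 0,0.001,0.131,0,0,0,-1, 0,0.001,0.131,0,0,0,-1, 0,0.001,0.131,0,0,0,-1]' 15
python3 - <<'E'
from h import *
import math
o=status.get_obs(); print(o["ee_pos"],o["force"])
a0=math.atan2(12,228)
for d in range(0,61,5):
    a=a0+math.radians(d); r=math.hypot(.228,.012)
    dx=.228-r*math.cos(a); dz=r*math.sin(a)-.012
    print(d,round(-dx/.5,4),round(-dz/.5,4))
E
```

```text
time_s: 7.45
ee_pos: [0.5202, 0.0723, 0.0528]
eef_rot: [3.14, 0.001, -2.978]
force: [-1.9, 9.5, 1.9]
grip_width: 0.0122
grip_force: 15.0
[0.52015512 0.07230497 0.05282958] [-1.94999241  9.50986572  1.93027244]
0 -0.0 -0.0
5 -0.0038 -0.0397
10 -0.0111 -0.0788
15 -0.0217 -0.1172
20 -0.0357 -0.1545
25 -0.0529 -0.1905
30 -0.0731 -0.2248
35 -0.0962 -0.2572
40 -0.1221 -0.2875
45 -0.1505 -0.3154
50 -0.1813 -0.3407
55 -0.2141 -0.3633
60 -0.2488 -0.3829
```

Gripped at 12.2 mm. Raise along the arc to 30 degrees first, easing the 9.5 N side load.

```bash
python3 -m pendant '[0,0.002,-0.01,0,0,0,-1, -0.0016,0.002,-0.02,0,0,0,-1, -0.0038,0.002,-0.0397,0,0,0,-1, -0.007,0.002,-0.0593,0,0,0,-1, -0.0111,0.002,-0.0788,0,0,0,-1, -0.016,0.002,-0.098,0,0,0,-1, -0.0217,0.002,-0.1172,0,0,0,-1, -0.0283,0.002,-0.136,0,0,0,-1, -0.0357,0.002,-0.1545,0,0,0,-1, -0.044,0.002,-0.1727,0,0,0,-1, -0.0529,0.002,-0.1905,0,0,0,-1, -0.0529,0.002,-0.1905,0,0,0,-1]'
python3 - <<'E'
from h import *
p=vision.camera("side"); save(p,"s4.png",(190,130,430,310),3)
E
```

```text
time_s: 8.65
ee_pos: [0.5467, 0.0769, 0.1494]
eef_rot: [3.141, 0.001, -2.978]
force: [-2.0, 5.2, -1.6]
grip_width: 0.0119
grip_force: 15.0
```

View pics/s4.png

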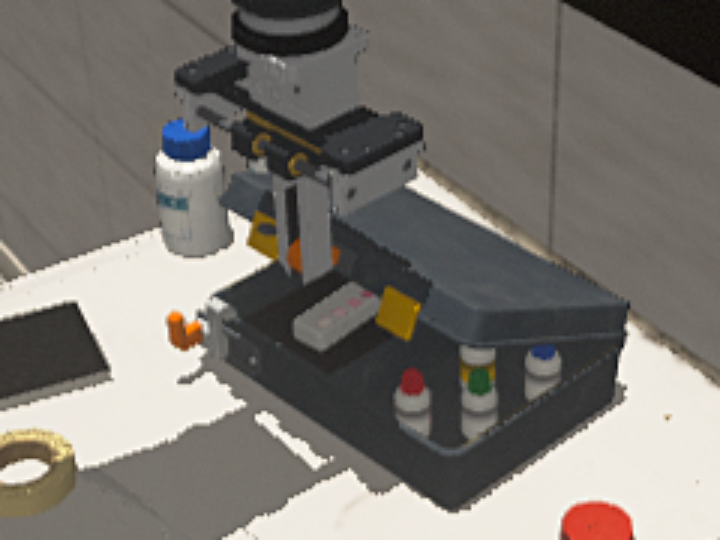

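The side view shows the lid about 25 degrees open, with the pull (315,250) between the fingers and the latch fully left. Nothing else has moved. On to 60 degrees.

```bash
python3 -m pendant '[-0.0098,0.001,-0.0174,0,0,0,-1, -0.0202,0.002,-0.0343,0,0,0,-1, -0.0315,0.002,-0.0507,0,0,0,-1, -0.0433,0.002,-0.0667,0,0,0,-1, -0.056,0.002,-0.082,0,0,0,-1, -0.0692,0.002,-0.097,0,0,0,-1, -0.083,0.002,-0.1112,0,0,0,-1, -0.0976,0.002,-0.1249,0,0,0,-1, -0.1128,0.002,-0.138,0,0,0,-1, -0.1284,0.002,-0.1502,0,0,0,-1, -0.1445,0.002,-0.162,0,0,0,-1, -0.1612,0.002,-0.1728,0,0,0,-1]'
python3 -m pendant '[-0.017,0,-0.01,0,0,0,-1, -0.0347,0,-0.0196,0,0,0,-1, -0.0347,0,-0.0196,0,0,0,-1, -0.0347,0,-0.0196,0,0,0,-1, -0.0347,0,-0.0196,0,0,0,-1]'
python3 - <<'E'
from h import *
import math
o=status.get_obs(); g=np.array(o["ee_pos"])+[0,0,.019]
c=Ro.from_euler("z",-Q[2]).apply(g-[Q[0],Q[1],0]); print(c, math.degrees(math.atan2(c[2]-.058,.098-c[0])-math.atan2(12,228)))
p=vision.camera("side"); save(p,"s5.png",(190,100,430,310),2.8)
def rot(c,d):
    v=np.array(c)-[.098,0,.058]; return Ro.from_euler("y",d,degrees=True).apply(v)+[.098,0,.058]
for d in (50,55,60,65,70): print(d,[((proj(p,cw(rot([x,y,z],d)))-[190,100])*2.8).round(0).tolist() for x,y,z in ((-.097,-.138,.058),(-.097,.138,.058),(-.0947,-.133,.085),(-.130,0,.07))])
E
```

```text
time_s: 9.9
ee_pos: [0.626, 0.0906, 0.2346]
eef_rot: [3.142, -0.0, -2.979]
force: [-0.6, -0.8, -4.2]
grip_width: 0.0119
grip_force: 15.0
time_s: 10.4
ee_pos: [0.6425, 0.0935, 0.244]
eef_rot: [3.141, 0.0, -2.978]
force: [0.9, -0.0, -0.9]
grip_width: 0.012
grip_force: 15.0
[-0.00588201  0.00133872  0.26298543] 60.11234397138152
50 [[488.0, 307.0], [238.0, 177.0], [505.0, 274.0], [341.0, 205.0]]
55 [[502.0, 288.0], [250.0, 160.0], [519.0, 256.0], [357.0, 184.0]]
60 [[516.0, 269.0], [263.0, 144.0], [534.0, 240.0], [374.0, 164.0]]
65 [[531.0, 252.0], [276.0, 129.0], [549.0, 225.0], [391.0, 146.0]]
70 [[546.0, 235.0], [290.0, 116.0], [565.0, 211.0], [409.0, 130.0]]
```

View pics/s5.png

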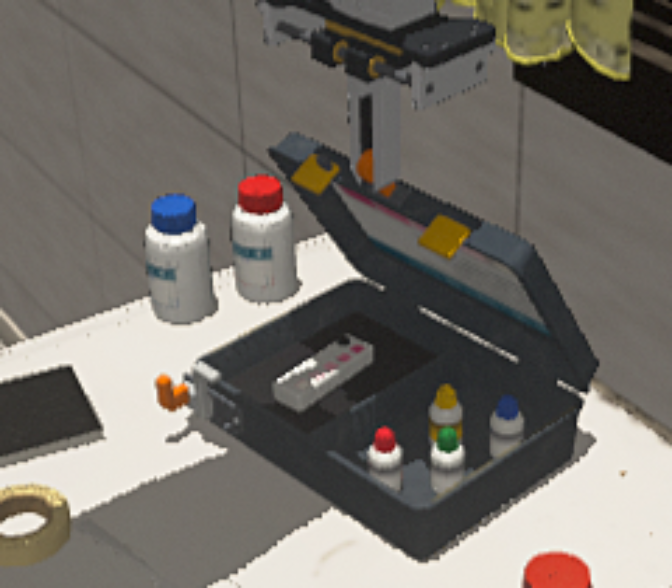

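The side view shows the lid corners at about (270,150) and (525,250), matching the model at 60 degrees. The pull (370,165) is held in the fingers, the latch is fully left, and the bottles are standing. Let it settle, then hand in.

```bash
python3 -m pendant '[0,0,0,0,0,0,-1, 0,0,0,0,0,0,-1, 0,0,0,0,0,0,-1, 0,0,0,0,0,0,-1, 0,0,0,0,0,0,-1]'
python3 -c "
from h import *
print(order.hand_in())"
```

```text
time_s: 10.95
ee_pos: [0.6426, 0.0935, 0.244]
eef_rot: [3.142, 0.0, -2.978]
force: [-0.8, 0.7, 0.5]
grip_width: 0.012
grip_force: 15.0
the job is handed in; nothing more can be done
None
```

The latch is slid to its left end stop and the gripper is holding the lid open at about 60 degrees by its pull; I handed the job in at about 11 s, and hand-in returned no verdict.

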